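# Turn a tray of glazed tiles face up in the turning cradle

### The arm

A 6-joint arm with a two-finger parallel gripper is mounted at the origin on the work surface. World frame = base frame: x ahead of the robot, y to its left, z up, the work surface at z = 0. Lengths are in m, angles in rad, forces in N, time in s.
With the tool pointing down it reaches from about 0.375 to 0.9 m from the base axis. Payload 3.1 kg.
Tool frame: the origin (TCP) lies on the front face of the gripper's body, between the roots of the fingers; the fingertips stand 73 mm ahead of it and the grasp point (between the pads) lies 54 mm ahead of it (arm.grasp_offset is the distance from the TCP to the grasp point, in m); z points along the fingers, y is the line along which they close (so a half turn about z gives the same grasp; the last joint's range is limited). The gripper opens to 85 mm and grips with 20 to 120 N. Pads are 22 mm wide; open, the fingers measure 114 mm over their backs; the gripper's body (76 mm by 85 mm) begins 54 mm behind the grasp point. The pads swing forward as they close: fully open they stand 13 mm farther back than shut.
Start: joints at [1.073, 0.527, 1.433, -0, 1.181, -0.178], TCP at [0.196, 0.593, 0.304] pointing down, gripper open.
Joint ranges: [-3.08, 3.08], [-0.75, 2.2], [0.22, 2.44], [-1.43, 4.57], [0, 2.65], [-2.85, 2.85]. Speed limits (rad/s): [2.79, 2.79, 3.14, 3.14, 3.14, 3.14].

### API

Orientations are given as a rotation vector (axis times angle).
In Python, from workcell import arm gives the robot as it stands.
- The arm moves only by the tool move_arm, never from a script. Its arguments are lists of equal length, an entry for each row: "grip": the closure, from 0 (fully open) to 1 (shut); "xyz": the shift along the tool's x, y, z in cm, a list of three; "yaw": the turn about the tool's z in rad. In form: {"grip": [grip, ...], "xyz": [[tx, ty, tz], ...], "yaw": [yaw, ...]}. A call has 1 to 5 rows; each row is the pose to reach, as a shift and turn from the pose commanded when the call began, along the tool's axes at that moment; what a row does not reach only later rows make up. A row lasts 1/8 s, in which the tool goes at most 62.5 mm and 10.7 degrees, less where a joint would pass 70% of its speed; a pose out of reach is approached as far as the arm can. A call with a gripper value outside its range is refused whole. The fingers move at their own pace and stop on an object; "grip_force" is the grip in N (left out, the last holds). Time passes only in rows, so rows that repeat a pose let the fingers close. It gives the time, the measured TCP pose, the force, the opening and the grip force at its end, in the units of the state.
- arm.get_state(): the state, without advancing time (a new reading comes with each control period).
- arm.grab_frame(name): name is "scene" or "top"; returns a dict with "color" (480x640x3 uint8, blue, green, red), "mtx" (3x3 intrinsics, pixels), "k1" (the pictures are not rectified: a ray, as slopes to the right and down, at radius r is drawn at 1 + k1 r^2 times it, then the intrinsics apply), "R" (3x3) and "t" (3): a world point X has camera coordinates R X + t. Camera axes: x right, y down, z forward; pixel columns grow to the right and rows downward; lengths in m; the calibration is good to about 2 mm. A picture is of the moment at which its call begins. There is no depth.
- arm.close_job(): hands the job in; it is judged then, once.
The state is a dict: "time": time; "q": joint angles; "joint_velocities": joint speeds; "joint_efforts": joint torques, N m; "tool_pos": TCP position; "ee_rot": TCP orientation; "contact_force": force on the tool from outside, world axes, zero at the start; "moment": the same for the moment, N m; "grip_width": finger opening in m; "finger_force": force on a finger pad.
Only numpy, scipy, OpenCV 4.12 (cv2) and the standard library are available. Lean on these libraries where they do the work, as an engineer would, in place of code of your own. Each camera call takes 0.05 s, during which the arm holds its last target. There are 200 camera calls.

### The job

The two tiles in the wooden tray lie glaze down: get them glaze up into the yellow tray. Cap the wooden tray squarely with the yellow tray, mouth to mouth, push the pair together fully home against the back of the blue cradle, then use the red handle to swing the cradle right over to its other stop and leave it there. Do not disturb the pottery and other wares standing around.

Things in the scene. Friction and masses are not known exactly. Their poses are not given: they have to be found in the camera images.
- stand: Wooden turning stand, 340 x 150 mm, fixed during a run, placed anew each time. Origin: table level, below the middle of the cradle's turning axis. +x runs from the loading platform into the cradle (pushing direction), +y along the turning axis, z up. Posts 34 mm wide in x at y = +-57 to +-71 mm rise to 108 mm. Stand positions below are in this frame.
- platform_mid (a point): Middle of the platform top, 65.5 mm above the table, at stand x = -159.5, y = 0; axes as the stand. The platform runs from stand x = -245 to -74 mm. Along each side stands a guide 19.5 mm high, inner faces at y = +-41.5, outer at +-49.5 mm; the wooden tray slides between them.
- back_mid (a point): Middle of the inner face of the cradle's back wall, at stand x = +72 mm at joint 0; turns with the cradle. Trays pushed home touch it: they are then centred at stand x = 0, y = 0, their near ends at x = -72 mm, sticking 12 mm out of the mouth, between its flared lips.
- axis_mid (a point): Middle of the turning axis, 88 mm up; axes as the stand. Around it the blue cradle, at joint 0 a box open only at its mouth towards -x: floor 64 mm and roof underside 112 mm above the table (roof top 118), inner cheeks y = +-41 mm; floor, roof and cheeks end at stand x = -60 mm, with lips flaring out to x = -80 mm and 121 mm up, which centre trays up to about 5 mm off.
- cradle (a joint): Cradle angle about the stand's +y (rad): 0 = loading position, mouth to the platform, at its stop; 3.14 = turned right over, mouth the other way, at its stop. As it grows the mouth rises, and the handle goes up, over the top and down on the +x side. Friction about 0.12 N m; it stays where it is left, and the mouth faces up half-way so the trays stay in.
- grip_mid (a point): Centre of the red handle, a bar 16 mm thick and 68 mm long along the stand's y (y = -84 to -152 mm), turning freely on its pin, on a crank of 70 mm radius about the axis. At joint 0 it lies at stand x = -70, y = -118, z = 88 mm; at 1.57 straight above the axis; at 3.14 at x = +70. The steel crank arm is at y = -74 to -82 mm.
- tray_mid (a point): Centre (half-way up) of the dark wooden tray, mouth up on the platform: 144 (x) x 78 (y) x 22 mm (z), z out of its mouth, x along the platform. Walls 4 to 5 mm, floor 12 mm; a divider makes two compartments 64 x 50 mm, 10 mm deep. The box is 58 mm wide in y; both long sides carry a flange 10 mm wide and 5 mm thick, flush with the rim. About 160 g.
- cap_mid (a point): Centre (half-way up) of the empty yellow tray, same outer shape (compartments 67 x 52 mm), lying mouth down on the table: z out of its closed bottom (up at the start), x along its length. Its flanges are the lowest 5 mm; above them the 58 mm wide box, up to 22 mm, can be gripped across y. When capping, its centre is 22 mm above the wooden tray's; nothing interlocks. Either way round will do. About 160 g.
- tile_a_mid (a point): Centre of a tile 60 x 42 x 9 mm with a blue glazed face and a pale unglazed back, in one compartment of the wooden tray; its z axis points out of the pale unglazed back (up at the start). 45 g.
- tile_b_mid (a point): Same tile with a green glazed face, in the other compartment.
- dish: White pottery bowl, 110 mm across, 35 mm high, origin under its centre. Leave alone. It and the yellow tray lie on opposite sides of the stand, either way round.
- blue_cup: Blue cup, 72 mm across, 75 mm high; origin under its centre. Leave alone.
- candle: Green candle jar, 64 mm across, 85 mm high, near the robot; origin under its centre. Leave alone.
- mug: Terracotta mug, 76 mm across, 85 mm high; origin under its centre. Leave alone.
- bird: Dark wooden turned bird, 64 mm across, 95 mm high; origin under its centre. Leave alone.
Mind the look-alikes: they are no part of the job. Of the things shaped like the part that bears cap_mid, the yellow one is meant.

How it is judged:
By the outcome, as a careful person would: the job done as asked, in the order asked, and still so for the second after the job is handed in, with the robot touching nothing.
It also fails if it takes over 72 s, if anything falls off the work surface, if the arm or the gripper's body presses on something with over 40 N, if the wrist force passes 120 N, or if a joint passes its speed limit or range.

## Working session

There is one attempt and no reset: what is moved stays moved. The work goes in short steps, Python scripts to look and compute and a tool call to move; the robot and the scene stay as the last step left them, time stands still between calls to the robot, and variables do not carry over. Pictures are saved under pics/ and viewed, at most 10 in all, crops included, and the job is handed in when it is done.

Besides the shell and the picture viewer there is one more tool, called after ">>>" by a JSON object that holds its "name" and its "arguments". move_arm: Moves the arm, as the interface text tells. Its arguments: {"type":"object","properties":{"grip":{"type":"array"},"xyz":{"type":"array"},"yaw":{"type":"array"},"grip_force":{"type":"number"}},"required":["grip","xyz","yaw"]}

```bash
ls; mkdir -p pics
cat > h.py <<'E'
import numpy as np, cv2, json
from workcell import arm
def snap(n,f=None):
    d=arm.grab_frame(n)
    if f: cv2.imwrite('pics/'+f,d['color'])
    return d
def ray(d,u,v):
    K=np.array(d['mtx']);k=d['k1'];R=np.array(d['R']);t=np.array(d['t'])
    p=cv2.undistortPoints(np.array([[[u,v]]],float),K,np.array([k,0,0,0,0.]))[0,0]
    return -R.T@t, R.T@np.array([p[0],p[1],1])
def onz(d,u,v,z):
    o,r=ray(d,u,v); return o+r*(z-o[2])/r[2]
def proj(d,X):
    c=np.array(d['R'])@np.array(X)+np.array(d['t']); s=c[:2]/c[2]
    s=s*(1+d['k1']*(s@s)); K=np.array(d['mtx']); return K[0,0]*s[0]+K[0,2],K[1,1]*s[1]+K[1,2]
def tri(pairs):
    A=np.zeros((3,3));b=np.zeros(3)
    for d,u,v in pairs:
        o,r=ray(d,u,v);r=r/np.linalg.norm(r);P=np.eye(3)-np.outer(r,r);A+=P;b+=P@o
    return np.linalg.solve(A,b)
E
python3 - <<'E'
from h import *
for n in('scene','top'):
    d=snap(n,n+'0.png');print(n,d['mtx'],d['k1'],-np.array(d['R']).T@d['t'],np.array(d['R'])[2])
print(arm.get_state())
E
```

```text
pics
scene [[618.31331103   0.         333.05238106]
 [  0.         618.31331103 233.39670667]
 [  0.           0.           1.        ]] -0.014222360699218213 [ 1.23160882 -0.34650267  1.24677519] [-0.54354786  0.1845595  -0.81883669]
top [[492.04567933   0.         321.2681413 ]
 [  0.         492.04567933 240.09031608]
 [  0.           0.           1.        ]] 0.04467864911936434 [ 0.27642703 -0.10601751  1.30579908] [ 0.1513998   0.01966447 -0.98827699]
{'time': 0.1, 'q': array([ 1.07350765e+00,  5.28355352e-01,  1.43376227e+00, -2.66091456e-05,
        1.18141393e+00, -1.78524898e-01]), 'joint_velocities': array([ 7.92611072e-04, -2.09248862e-03, -3.23165832e-03, -8.60695677e-05,
       -6.98219966e-04,  1.01890084e-03]), 'joint_efforts': array([-1.16526833e-03, -4.43307030e+01, -1.78586876e+01, -3.11346557e-04,
        3.99330806e-03, -2.75131572e-05]), 'tool_pos': array([0.19561936, 0.5930691 , 0.3030461 ]), 'ee_rot': array([-4.98481519e-01, -3.10116428e+00,  2.88562598e-03]), 'contact_force': array([-0.24057949, -1.12294105, -1.00963369]), 'moment': array([-0.01436049,  0.00643405,  0.04684125]), 'finger_force': 0.0, 'grip_width': 0.08599035028386647}
```

View pics/scene0.png

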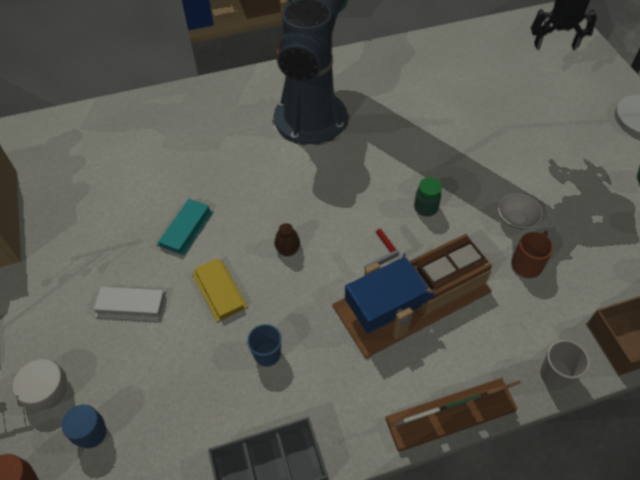

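View pics/top0.png

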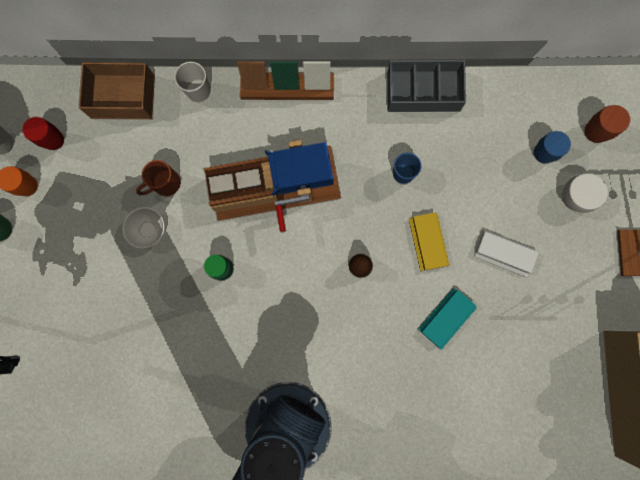

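The scene view shows the stand with its cradle at (390,292), wooden tray at (452,262), red handle at (386,240) and yellow tray at (220,288). The top view puts them at (300,165), (236,180), (282,217) and (429,241). The candle, bird, cup, mug and dish stand around them.

```bash
cat > m.py <<'E'
from h import *
D={n:snap(n) for n in('scene','top')}
seeds={'yellow':{'scene':(220,288),'top':(429,241)},'roof':{'scene':(388,290),'top':(300,165)},'handle':{'scene':(386,240),'top':(282,217)},
'tile1':{'scene':(438,268),'top':(221,184)},'tile2':{'scene':(467,257),'top':(248,180)}}
hsv={n:cv2.cvtColor(D[n]['color'],cv2.COLOR_BGR2HSV) for n in D}
rng={'yellow':((18,120,60),(35,255,255)),'roof':((100,120,40),(125,255,255)),'handle':((0,0,0),(0,0,0)),'tile1':((5,0,110),(40,80,255)),'tile2':((5,0,110),(40,80,255))}
for k in seeds:
    for n in D:
        h=hsv[n];u,v=seeds[k][n]
        m=cv2.inRange(h,*rng[k]) if k!='handle' else cv2.inRange(h,(0,150,60),(8,255,255))|cv2.inRange(h,(172,150,60),(180,255,255))
        c=min(cv2.findContours(m,0,1)[0],key=lambda c:-cv2.pointPolygonTest(c,(u,v),True))
        r=cv2.minAreaRect(c); 
        print(k,n,'hsv',h[v,u],'area',cv2.contourArea(c),np.round(r[0],1),np.round(r[1],1),round(r[2],1),np.round(cv2.boxPoints(r)).astype(int).tolist())
        D[n].setdefault('r',{})[k]=r
for k in ('handle','tile1','tile2','yellow','roof'):
    print(k,tri([(D[n],*D[n]['r'][k][0]) for n in D]))
E
python3 m.py
python3 - <<'E'
import cv2
a=cv2.imread('pics/top0.png')[120:290,190:460];b=cv2.imread('pics/scene0.png')[215:360,325:500]
cv2.imwrite('pics/t1.png',cv2.resize(a,(800,504),interpolation=2))
cv2.imwrite('pics/s1.png',cv2.resize(b,(700,580),interpolation=2))
E
```

```text
yellow scene hsv [ 24 176 135] area 1811.5 [218.7 288.4] [58.  34.3] 62.7 [[190, 271], [221, 255], [247, 306], [217, 322]]
yellow top hsv [ 24 196 169] area 1520.5 [428.4 241. ] [55.4 29.4] 77.2 [[408, 217], [437, 211], [449, 265], [420, 271]]
roof scene hsv [106 163  80] area 3464.5 [387.5 292.8] [51.5 78.6] 62.4 [[341, 288], [410, 252], [434, 297], [365, 334]]
roof top hsv [108 194  92] area 2389.5 [299.2 167.8] [44.4 62. ] 80.5 [[265, 151], [326, 141], [333, 185], [272, 195]]
handle scene hsv [  1 197 105] area 93.5 [385.2 240.1] [24.8  4.6] 53.1 [[376, 232], [380, 229], [394, 249], [391, 251]]
handle top hsv [  1 215 116] area 111.0 [280.3 217.9] [26.1  5.6] 80.5 [[275, 205], [281, 205], [285, 230], [280, 231]]
tile1 scene hsv [ 21  29 115] area 140892.0 [319.5 270. ] [418. 639.] 90.0 [[0, 61], [639, 61], [639, 479], [0, 479]]
tile1 top hsv [ 23  34 151] area 204606.0 [319.5 270. ] [418. 639.] 90.0 [[0, 61], [639, 61], [639, 479], [0, 479]]
tile2 scene hsv [ 23  29 114] area 140892.0 [319.5 270. ] [418. 639.] 90.0 [[0, 61], [639, 61], [639, 479], [0, 479]]
tile2 top hsv [ 23  30 153] area 204606.0 [319.5 270. ] [418. 639.] 90.0 [[0, 61], [639, 61], [639, 479], [0, 479]]
handle [0.51838285 0.02138251 0.09027033]
tile1 [ 0.40662669 -0.08748112 -0.15331225]
tile2 [ 0.40662669 -0.08748112 -0.15331225]
yellow [ 0.47460991 -0.36526309  0.00783799]
roof [ 0.64858492 -0.02394126  0.09206461]
```

View pics/t1.png

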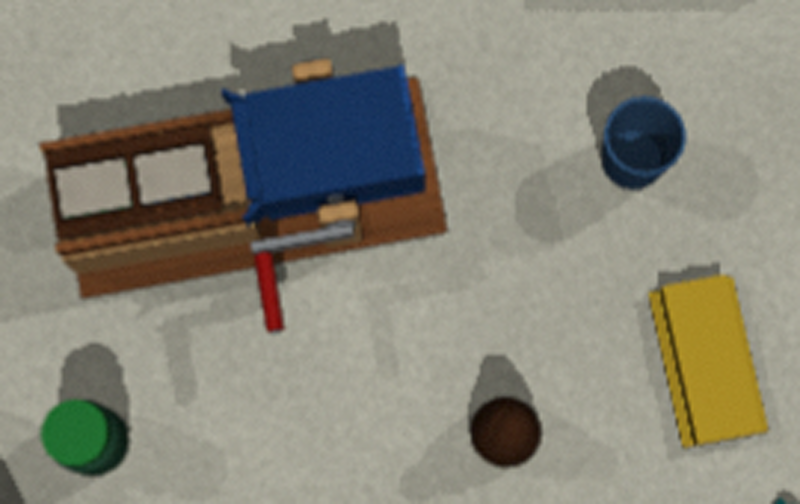

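View pics/s1.png

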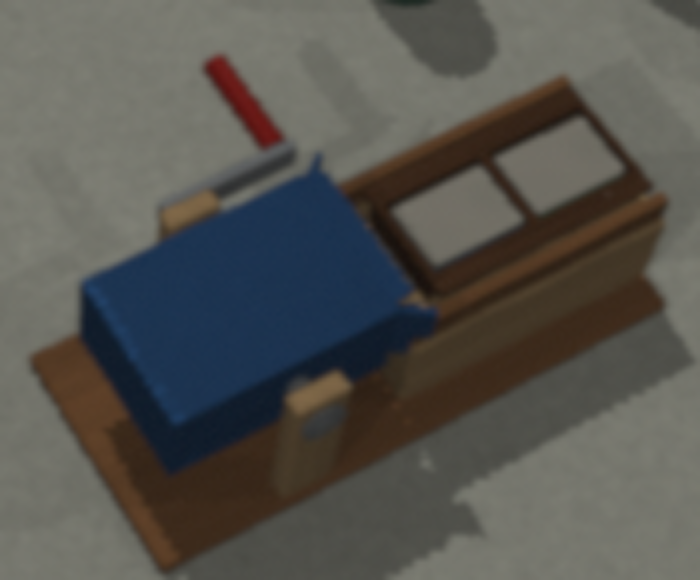

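Crops: the top view has the tiles at (93,188) and (172,174), post tops at (312,70) and (338,212), and the yellow top face (663,287)-(767,431) with a flange on its left. The scene crop has the posts at (318,390) and (190,212) and the guide ends at (563,78) and (665,198).

```bash
cat > m2.py <<'E'
from h import *
D={n:snap(n) for n in('scene','top')}
T=lambda u,v:(D['top'],190+(u+.5)*270/800-.5,120+(v+.5)*170/504-.5)
S=lambda u,v:(D['scene'],325+(u+.5)/4-.5,215+(v+.5)/4-.5)
pts={'postfar':((312,70),(318,390)),'postnear':((338,212),(190,212)),'gfar':((42,143),(665,200)),'gnear':((57,247),(563,78)),'plnear':((446,232),(35,357)),'hnd_in':((263,255),(280,143)),'hnd_out':((274,328),(214,63))}
for k,(a,b) in pts.items(): print(k,np.round(tri([T(*a),S(*b)]),4))
C={}
for n,ss in {'scene':[(438,268),(467,257)],'top':[(221,184),(248,180)]}.items():
    g=cv2.GaussianBlur(cv2.cvtColor(D[n]['color'],cv2.COLOR_BGR2GRAY),(3,3),0)
    for i,(u,v) in enumerate(ss):
        lab=cv2.connectedComponents((g>0.65*g[v,u]).astype(np.uint8),connectivity=4)[1]
        m=(lab==lab[v,u]).astype(np.uint8)
        r=cv2.minAreaRect(cv2.findContours(m,0,1)[0][0]);print(n,i,m.sum(),np.round(r[0],1),np.round(r[1],1),r[2])
        C[n,i]=r[0]
# scene 0 and top 1 adjacent to cradle
for a,b in((0,1),(1,0)): print('tile',np.round(tri([(D['scene'],*C['scene',a]),(D['top'],*C['top',b])]),4))
a=D['top']['color'][200:280,395:465];b=D['scene']['color'][245:330,180:255]
cv2.imwrite('pics/y1.png',np.hstack([cv2.resize(a,(392,448),interpolation=2),cv2.resize(b,(396,448),interpolation=2)]))
E
python3 m2.py
```

```text
postfar [ 0.7089 -0.0124  0.1058]
postnear [ 0.5848 -0.0366  0.1026]
gfar [0.6493 0.2224 0.0841]
gnear [0.5567 0.2045 0.0848]
plnear [ 0.5922 -0.1287  0.0039]
hnd_in [0.5505 0.0292 0.0899]
hnd_out [0.4869 0.0162 0.0885]
scene 0 451 [439.  268.5] [17.9 27.3] 63.43495178222656
scene 1 438 [464.6 255.7] [17.9 27.3] 63.43495178222656
top 0 375 [221.  182.9] [15.9 23.7] 80.53767395019531
top 1 371 [247.9 178.3] [16.  23.1] 79.69515228271484
tile [0.6227 0.1083 0.0842]
tile [0.6098 0.1767 0.0845]
```

View pics/y1.png

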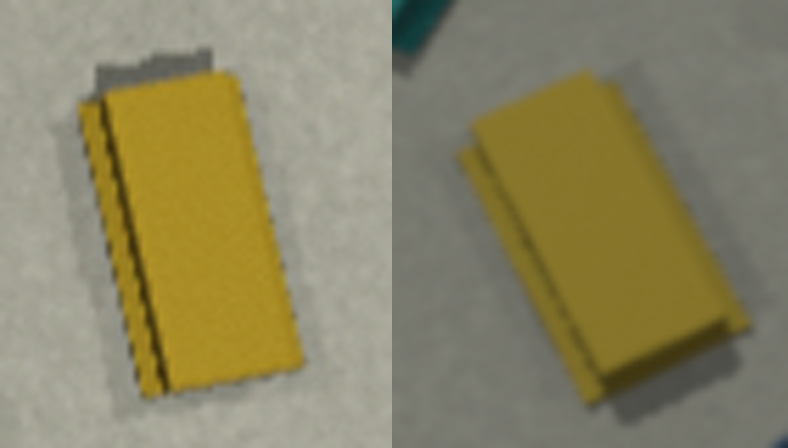

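The left crop shows the yellow top face corners at (104,95), (236,73), (302,368) and (167,391). In the right crop they are at (335,320), (210,376), (80,122) and (198,73), offset by 392.

```bash
cat >> h.py <<'E'
from scipy.spatial.transform import Rotation as Ro
def plan(p,ydir=None):
    "shift in tool axes (cm) and yaw to reach TCP p with tool y along world 2-vector ydir"
    s=arm.get_state();M=Ro.from_rotvec(s['ee_rot']).as_matrix()
    print('pos',np.round(s['tool_pos'],4),'F',np.round(s['contact_force'],1),'w',round(s['grip_width'],4),'t',round(s['time'],2),'q6',round(s['q'][5],2))
    print('shift cm',np.round(M.T@(np.array(p)-s['tool_pos'])*100,2))
    if ydir is not None:
        l=M.T@np.array([*ydir,0]); a=np.arctan2(-l[0],l[1]); a=(a+np.pi/2)%np.pi-np.pi/2; print('yaw',round(a,3))
E0=0
O=np.array([.647,-.0245]);TH=.191
SX=np.array([np.sin(TH),-np.cos(TH)]);SY=np.array([np.cos(TH),np.sin(TH)])
def st(x,y): return O+SX*x+SY*y
E
python3 - <<'E'
from h import *
D={n:snap(n) for n in('scene','top')}
L=[(104,95),(236,73),(302,368),(167,391)];R=[(335,320),(210,376),(80,122),(198,73)]
P=np.array([tri([(D['top'],395+(a[0]+.5)/5.6-.5,200+(a[1]+.5)/5.6-.5),(D['scene'],180+(b[0]+.5)/5.28-.5,245+(b[1]+.5)/5.27-.5)]) for a,b in zip(L,R)])
print(np.round(P,4));c=P.mean(0);l=P[3]+P[2]-P[0]-P[1];w=P[1]+P[2]-P[0]-P[3]
print('c',c,'len',np.linalg.norm(l)/2,'wid',np.linalg.norm(w)/2,np.arctan2(l[1],l[0]),np.arctan2(w[1],w[0]))
for n,u,v,z in(('bird',360,265,.09),('candle',218,267,.085),('cup',407,167,.075)): print(n,onz(D['top'],u,v,z))
plan([*c[:2],.20],w[:2]/np.linalg.norm(w[:2]))
print(arm.get_state()['q'], Ro.from_rotvec(arm.get_state()['ee_rot']).as_matrix().round(3))
E
```

```text
[[ 0.5391 -0.3237  0.0162]
 [ 0.5499 -0.3825  0.0198]
 [ 0.4098 -0.4095  0.0212]
 [ 0.3983 -0.3514  0.0159]]
c [ 0.47429521 -0.36677868  0.01827649] len 0.1430847464398193 wid 0.05967872613138991 -2.948795878363349 -1.382519342344465
bird [ 0.40097512 -0.1783848   0.09      ]
candle [0.39367957 0.17518553 0.085     ]
cup [ 0.65701324 -0.30043315  0.075     ]
pos [0.1958 0.5934 0.3038] F [-0.6  0.6  0.2] w 0.0853 t 0.4 q6 -0.18
shift cm [-56.54 -82.45  10.4 ]
yaw -0.507
[ 1.07350968e+00  5.27667835e-01  1.43287102e+00  3.17537110e-06
  1.18140907e+00 -1.78466260e-01] [[-0.95   0.313 -0.   ]
 [ 0.313  0.95  -0.   ]
 [ 0.    -0.    -1.   ]]
```

>>> {"name": "move_arm", "arguments": {"grip": [0,0,0,0,0], "xyz": [[-46,-37,0],[-46,-37,0],[-46,-37,0],[-46,-37,0],[-46,-37,0]], "yaw": [-0.15,-0.3,-0.4,-0.507,-0.507]}}

```text
time: 1.02
tool_pos: [0.3667, 0.3296, 0.3042]
ee_rot: [-0.297, 3.126, 0.001]
contact_force: [0.4, -0.2, -0.3]
grip_width: 0.0852
finger_force: 0.0
```

Run:
```python
from h import *
plan([.52,.1,.3],[.187,-.982]);plan([.4743,-.3668,.15],[.187,-.982])
```

```text
pos [0.3667 0.3296 0.3042] F [ 0.4 -0.2 -0.3] w 0.0852 t 1.02 q6 -1.25
shift cm [-10.74 -25.43   0.43]
yaw 0.001
pos [0.3667 0.3296 0.3042] F [ 0.4 -0.2 -0.3] w 0.0852 t 1.02 q6 -1.25
shift cm [  2.55 -70.43  15.4 ]
yaw 0.001
```

>>> {"name": "move_arm", "arguments": {"grip": [0,0,0,0,0], "xyz": [[-3,-7,0],[-4,-13,0],[-4,-19,0],[-4,-25,0],[-4,-31,0]], "yaw": [0,0,0,0,0]}}

```text
time: 1.65
tool_pos: [0.4626, 0.036, 0.3042]
ee_rot: [-0.295, 3.126, -0.0]
contact_force: [1.5, 0.3, 0.2]
grip_width: 0.0854
finger_force: 0.0
```

>>> {"name": "move_arm", "arguments": {"grip": [0,0,0,0,0], "xyz": [[1,-6,0],[2,-12,0],[4,-18,0],[5,-24,0],[6,-30,3]], "yaw": [0,0,0,0,0]}}

```text
time: 2.28
tool_pos: [0.4604, -0.2666, 0.2782]
ee_rot: [-0.293, 3.123, -0.008]
contact_force: [1.0, -0.5, 0.5]
grip_width: 0.0854
finger_force: 0.0
```

Run:
```python
from h import *
plan([.4743,-.3668,.13],[.187,-.982])
```

```text
pos [ 0.4604 -0.2666  0.2782] F [ 1.  -0.5  0.5] w 0.0854 t 2.27 q6 -2.49
shift cm [  0.56 -10.02  14.87]
yaw -0.001
```

>>> {"name": "move_arm", "arguments": {"grip": [0,0,0,0,0], "xyz": [[0.3,-5,3],[0.6,-10,8],[0.6,-10,14],[0.6,-10,14.5],[0.6,-10,14.5]], "yaw": [0,0,0,0,0]}}

```text
time: 2.9
tool_pos: [0.4723, -0.3621, 0.1318]
ee_rot: [0.296, -3.127, -0.001]
contact_force: [0.1, 0.7, -0.1]
grip_width: 0.0852
finger_force: 0.0
```

Run:
```python
from h import *
plan([.4743,-.3668,.078],[.187,-.982])
a=snap('top')['color'][190:290,370:490];b=snap('scene')['color'][225:335,160:290]
cv2.imwrite('pics/g1.png',np.hstack([cv2.resize(a,(400,333),interpolation=2),cv2.resize(b,(394,333),interpolation=2)]))
```

```text
pos [ 0.4723 -0.3621  0.1318] F [ 0.1  0.7 -0.1] w 0.0852 t 2.9 q6 -2.6
shift cm [-0.11 -0.51  5.38]
yaw 0.0
```

View pics/g1.png

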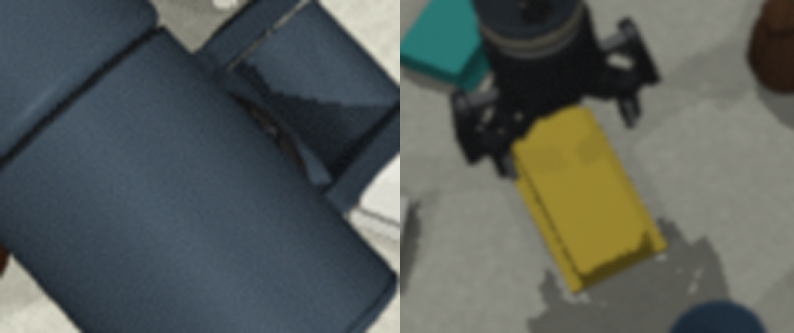

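The fingers straddle the yellow tray, one on each side of it, and stay clear of the teal one.

>>> {"name": "move_arm", "arguments": {"grip": [0,0,0,0,0], "xyz": [[-0.1,-0.5,2],[-0.1,-0.5,4],[-0.1,-0.5,5.3],[-0.1,-0.5,5.3],[-0.1,-0.5,5.3]], "yaw": [0,0,0,0,0]}}

```text
time: 3.62
tool_pos: [0.4741, -0.3672, 0.0781]
ee_rot: [0.295, -3.128, -0.0]
contact_force: [-0.6, 0.8, 0.1]
grip_width: 0.0851
finger_force: 0.0
```

>>> {"name": "move_arm", "arguments": {"grip": [0.5,0.5,0.5,0.5,0.5], "xyz": [[0,0,0],[0,0,0],[0,0,0],[0,0,0],[0,0,0]], "yaw": [0,0,0,0,0], "grip_force": 40}}

```text
time: 4.25
tool_pos: [0.4743, -0.3674, 0.079]
ee_rot: [-0.295, 3.127, -0.001]
contact_force: [-0.3, 0.4, 5.5]
grip_width: 0.057
finger_force: 44.4
```

>>> {"name": "move_arm", "arguments": {"grip": [0.5,0.5,0.5,0.5,0.5], "xyz": [[0,0,-1],[0,0,-4],[0,0,-9],[0,0,-14],[0,0,-19]], "yaw": [0,0,0,0,0]}}

```text
time: 4.88
tool_pos: [0.4736, -0.3668, 0.2697]
ee_rot: [0.295, -3.127, -0.001]
contact_force: [1.0, -1.4, -1.0]
grip_width: 0.0567
finger_force: 43.6
```

Run:
```python
from h import *
plan([.6163,.1425,.27],SY)
```

```text
pos [ 0.4736 -0.3668  0.2697] F [ 1.  -1.4 -1. ] w 0.0567 t 4.88 q6 -2.6
shift cm [-2.354e+01  4.736e+01 -1.000e-02]
yaw 1.568
```

>>> {"name": "move_arm", "arguments": {"grip": [0.5,0.5,0.5,0.5,0.5], "xyz": [[-1,3,0],[-4,8,0],[-6,13,0],[-9,18,0],[-11,23,0]], "yaw": [0.1,0.25,0.4,0.55,0.7]}}

```text
time: 5.5
tool_pos: [0.5395, -0.1189, 0.2684]
ee_rot: [0.803, 3.037, 0.0]
contact_force: [1.1, -0.8, -2.0]
grip_width: 0.0569
finger_force: 43.6
```

Run:
```python
from h import *
plan([.6163,.1425,.27],SY)
```

```text
pos [ 0.5395 -0.1189  0.2684] F [ 1.1 -0.8 -2. ] w 0.0569 t 5.5 q6 -1.47
shift cm [ 6.24 26.52 -0.16]
yaw 0.863
```

>>> {"name": "move_arm", "arguments": {"grip": [0.5,0.5,0.5,0.5,0.5], "xyz": [[1.3,5.3,0],[2.6,10.6,0],[4,16,0],[5.2,21.5,0],[6.2,26.5,0]], "yaw": [0.17,0.35,0.52,0.7,0.863]}}

```text
time: 6.12
tool_pos: [0.6146, 0.1427, 0.2681]
ee_rot: [-1.999, -2.423, 0.001]
contact_force: [0.7, -0.4, -1.9]
grip_width: 0.0567
finger_force: 43.6
```

>>> {"name": "move_arm", "arguments": {"grip": [0.5,0.5,0.5], "xyz": [[0,0,3],[0,0,6],[0,0,6]], "yaw": [0,0,0]}}

```text
time: 6.5
tool_pos: [0.6126, 0.1408, 0.2056]
ee_rot: [-1.99, -2.424, 0.008]
contact_force: [-0.8, 0.7, -1.0]
grip_width: 0.0569
finger_force: 43.6
```

Run:
```python
from h import *
plan([.6163,.1425,.1665],SY)
d=snap('scene')
b=d['color'][210:320,380:520]
cv2.imwrite('pics/c1.png',cv2.resize(b,(760,597),interpolation=2))
```

```text
pos [0.6126 0.1408 0.2056] F [-0.8  0.7 -1. ] w 0.0569 t 6.5 q6 -0.15
shift cm [0.09 0.42 3.91]
yaw 0.005
```

View pics/c1.png

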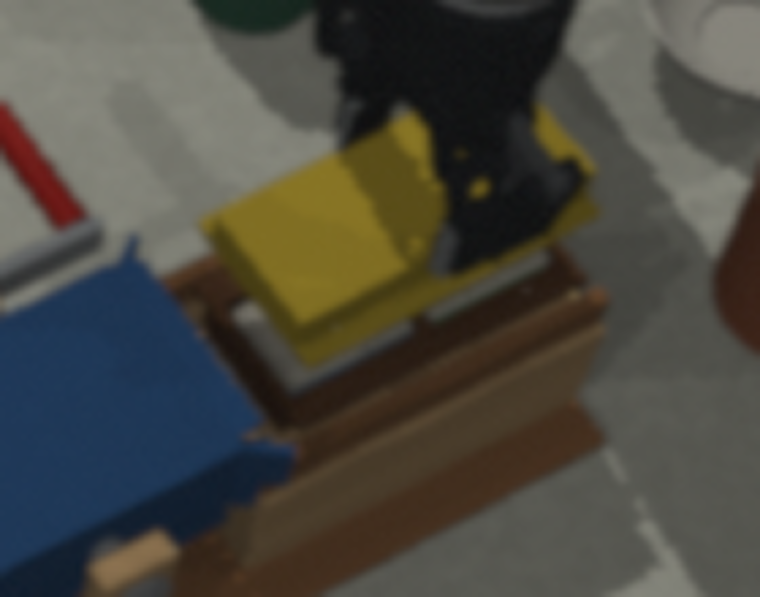

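The yellow tray hangs level over the wooden one, with its flange corner at crop (313,365). The pale tiles show below it, and the tray end near the cradle is around (208,335)-(290,425).

Run:
```python
from h import *
d=snap('scene');s=597/110
for n,u,v,z in(('cap+x+y',313,365,.129),('cap-x+y flange',600,210,.1295),('tray+x+y',290,432,.0875),('tray+x-y',195,310,.0875),('tray-x+y',607,295,.0875)):
    w=onz(d,380+(u+.5)*760/140**1/ (760/140)**2-.5,210+(v+.5)/s-.5,z)[:2]-O
    print(n,np.round([w@SX*1000,w@SY*1000],1))
p=arm.get_state()['tool_pos'][:2]-O;print('tcp',p@SX*1000,p@SY*1000)
```

```text
cap+x+y [-98.4  36.3]
cap-x+y flange [-240.4   32.9]
tray+x+y [-92.2  39.8]
tray+x-y [-90.8 -26.3]
tray-x+y [-242.2   49.7]
tcp -168.19733139726648 -0.12245983751296212
```

>>> {"name": "move_arm", "arguments": {"grip": [0.5,0.5,0.5,0.5], "xyz": [[0,0,1.5],[0,0,2.5],[0,0,2.8],[0,0,2.8]], "yaw": [0,0,0,0]}}

```text
time: 7.1
tool_pos: [0.6147, 0.1406, 0.1799]
ee_rot: [-1.993, -2.428, 0.001]
contact_force: [1.1, 0.1, -2.0]
grip_width: 0.0571
finger_force: 43.6
```

Run:
```python
from h import *
plan([.6163,.1425,.1665],SY)
d=snap('scene')
b=d['color'][220:305,395:500]
cv2.imwrite('pics/c2.png',cv2.resize(b,(741,600),interpolation=2))
p=arm.get_state()['tool_pos'][:2]-O;print('tcp',p@SX*1000,p@SY*1000)
```

```text
pos [0.6147 0.1406 0.1799] F [ 1.1  0.1 -2. ] w 0.0571 t 7.1 q6 -0.15
shift cm [0.15 0.19 1.34]
yaw 0.005
tcp -168.270641931885 -0.1197067661410155
```

View pics/c2.png

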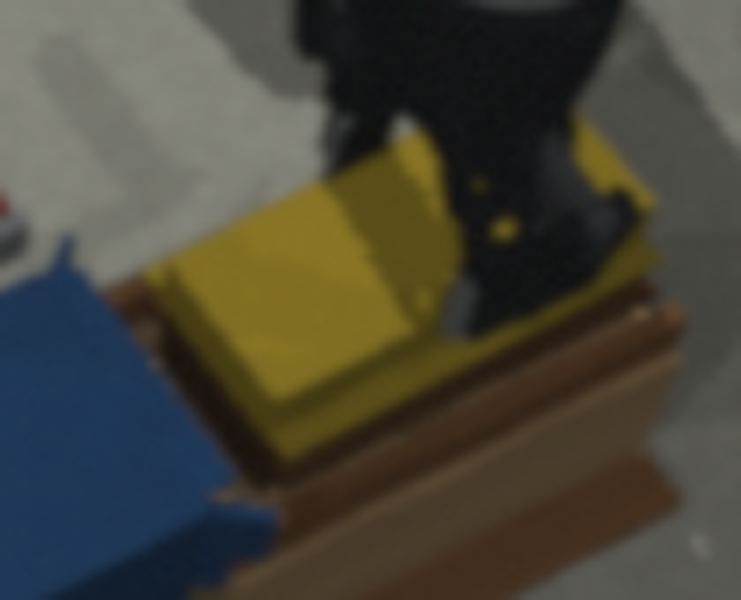

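The cap is about 13 mm above the tray. Its rim corners at (287,462) and (660,258) will drop onto the tray corners near (272,493) and (655,285), so it is aligned to about 2 mm.

>>> {"name": "move_arm", "arguments": {"grip": [0.5,0.5,0.5,0.5,0.5], "xyz": [[0,0.1,0.6],[0,0.1,1.0],[0,0.1,1.2],[0,0.1,1.3],[0,0.1,1.3]], "yaw": [0.005,0.005,0.005,0.005,0.005]}}

```text
time: 7.78
tool_pos: [0.6158, 0.1409, 0.1672]
ee_rot: [-1.999, -2.423, 0.0]
contact_force: [0.5, 1.6, -1.9]
grip_width: 0.0567
finger_force: 43.6
```

>>> {"name": "move_arm", "arguments": {"grip": [0.5,0.5,0.5], "xyz": [[0,0,0.1],[0,0,0.15],[0,0,0.15]], "yaw": [0,0,0]}}

```text
time: 8.15
tool_pos: [0.6159, 0.1409, 0.1665]
ee_rot: [1.999, 2.423, 0.001]
contact_force: [-1.3, 0.2, 5.2]
grip_width: 0.057
finger_force: 44.3
```

Contact, so I open the gripper and rise.

>>> {"name": "move_arm", "arguments": {"grip": [0.15,0,0,0,0], "xyz": [[0,0,-0.1],[0,0,-0.1],[0,0,-0.1],[0,0,-3],[0,0,-7]], "yaw": [0,0,0,0,0]}}

```text
time: 8.78
tool_pos: [0.615, 0.1408, 0.235]
ee_rot: [-1.998, -2.421, 0.004]
contact_force: [1.1, -0.4, 0.5]
grip_width: 0.0853
finger_force: 0.0
```

Run:
```python
from h import *
plan([*st(-.280,.001),.23],SY)
plan([*st(-.280,.001),.141],SY)
d=snap('scene')
b=d['color'][220:305,395:500]
cv2.imwrite('pics/c3.png',cv2.resize(b,(741,600),interpolation=2))
```

```text
pos [0.615  0.1408 0.235 ] F [ 1.1 -0.4  0.5] w 0.0853 t 8.78 q6 -0.14
shift cm [11.16  0.1   0.5 ]
yaw -0.0
pos [0.615  0.1408 0.235 ] F [ 1.1 -0.4  0.5] w 0.0853 t 8.78 q6 -0.14
shift cm [11.16  0.14  9.4 ]
yaw -0.0
```

View pics/c3.png

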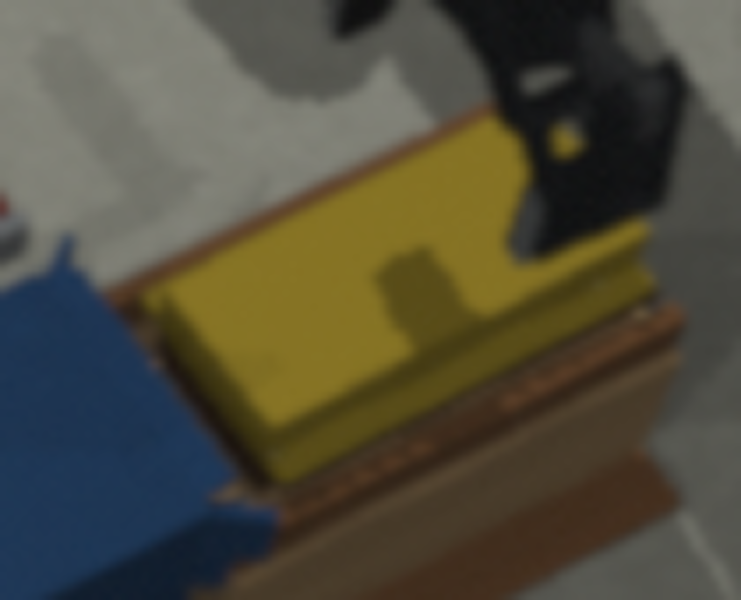

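Capped and flush; the wooden tray shows 2–3 mm past the cap at the cradle end (dark strip by (240,470)), which the push will even out.

>>> {"name": "move_arm", "arguments": {"grip": [0.3,0.5,0.5,0.5,0.5], "xyz": [[5,0.1,0],[11,0.1,0],[11.2,0.1,3],[11.2,0.1,8],[11.2,0.1,9.3]], "yaw": [0,0,0,0,0]}}

```text
time: 9.45
tool_pos: [0.5933, 0.2508, 0.1395]
ee_rot: [-1.996, -2.42, 0.009]
contact_force: [0.1, -0.0, -0.5]
grip_width: 0.0428
finger_force: 0.0
```

>>> {"name": "move_arm", "arguments": {"grip": [0.5,0.5], "xyz": [[0,0,0],[0,0,0]], "yaw": [0,0]}}

```text
time: 9.7
tool_pos: [0.5969, 0.251, 0.1445]
ee_rot: [1.999, 2.421, 0.004]
contact_force: [0.3, -0.3, 0.5]
grip_width: 0.0428
finger_force: 0.0
```

Run:
```python
from h import *
plan([*st(-.095,.001),.142],SY)
```

```text
pos [0.5969 0.251  0.1445] F [ 0.3 -0.3  0.5] w 0.0428 t 9.7 q6 0.04
shift cm [-18.51  -0.2    0.25]
yaw -0.0
```

>>> {"name": "move_arm", "arguments": {"grip": [0.5,0.5,0.5,0.5,0.5], "xyz": [[-1,0,0],[-2,0,0],[-3,0,0],[-4.5,0,0],[-6,0,0]], "yaw": [0,0,0,0,0]}}

```text
time: 10.32
tool_pos: [0.6073, 0.1918, 0.1434]
ee_rot: [2.0, 2.423, 0.002]
contact_force: [-1.5, 4.6, 3.9]
grip_width: 0.043
finger_force: 2.3
```

>>> {"name": "move_arm", "arguments": {"grip": [0.5,0.5,0.5,0.5,0.5], "xyz": [[-1,0,0],[-2,0,0],[-3,0,0],[-4,0,0],[-5,0,0]], "yaw": [0,0,0,0,0]}}

```text
time: 10.95
tool_pos: [0.6164, 0.1425, 0.1427]
ee_rot: [-1.999, -2.423, 0.0]
contact_force: [-0.9, 4.8, 3.7]
grip_width: 0.0429
finger_force: 2.2
```

Run:
```python
from h import *
plan([*st(-.083,.001),.142],SY)
d=snap('scene')
b=d['color'][220:305,380:485]
cv2.imwrite('pics/c4.png',cv2.resize(b,(741,600),interpolation=2))
```

```text
pos [0.6164 0.1425 0.1427] F [-0.9  4.8  3.7] w 0.0429 t 10.95 q6 -0.14
shift cm [-8.68 -0.07  0.07]
yaw 0.0
```

View pics/c4.png

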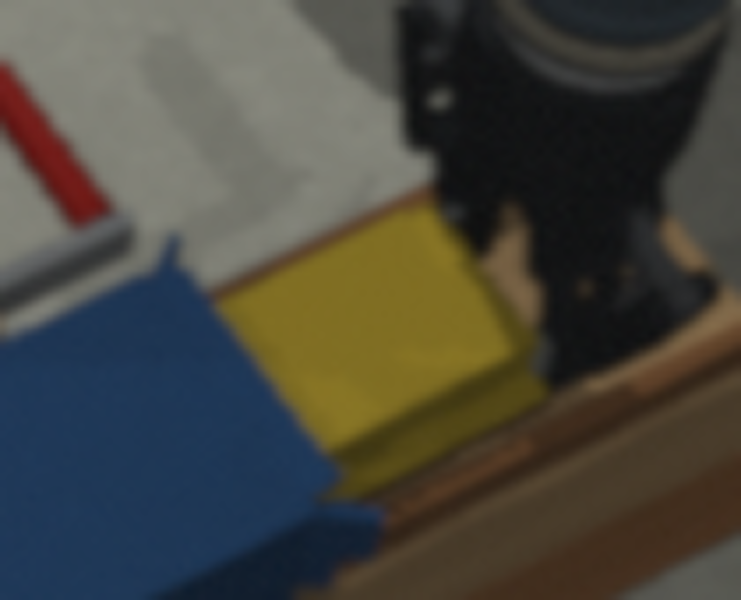

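The pair has entered the cradle squarely, with the yellow rear corners at (530,350) and the cap under the lip at (330,470). Pushing on.

>>> {"name": "move_arm", "arguments": {"grip": [0.5,0.5,0.5,0.5,0.5], "xyz": [[-1.2,0,0],[-2.4,0,0],[-3.6,0,0],[-4.8,0,0],[-6,0,0]], "yaw": [0,0,0,0,0]}}

```text
time: 11.62
tool_pos: [0.6278, 0.0831, 0.1425]
ee_rot: [-1.999, -2.423, 0.001]
contact_force: [-1.0, 2.4, 0.1]
grip_width: 0.0425
finger_force: 1.4
```

>>> {"name": "move_arm", "arguments": {"grip": [0.5,0.5,0.5,0.5], "xyz": [[-0.8,0,0],[-1.4,0,0],[-2.0,0,0],[-2.3,0,0]], "yaw": [0,0,0,0]}}

```text
time: 12.12
tool_pos: [0.6321, 0.0612, 0.1426]
ee_rot: [-1.999, -2.423, 0.001]
contact_force: [0.1, 1.4, -1.7]
grip_width: 0.0429
finger_force: 0.9
```

Run:
```python
from h import *
plan([*st(-.083,.001),.142],SY)
```

```text
pos [0.6321 0.0612 0.1426] F [ 0.1  1.4 -1.7] w 0.0429 t 12.12 q6 -0.27
shift cm [-0.4  -0.06  0.06]
yaw -0.0
```

>>> {"name": "move_arm", "arguments": {"grip": [0.5,0.5,0.5,0.5], "xyz": [[-0.2,0,0],[-0.4,0,0],[-0.5,0,0],[-0.5,0,0]], "yaw": [0,0,0,0]}}

```text
time: 12.62
tool_pos: [0.6323, 0.0596, 0.1431]
ee_rot: [-1.997, -2.42, -0.004]
contact_force: [-1.5, 10.2, 1.4]
grip_width: 0.0428
finger_force: 1.2
```

>>> {"name": "move_arm", "arguments": {"grip": [0.5,0.5,0.5], "xyz": [[-0.1,0,0],[-0.2,0,0],[-0.2,0,0]], "yaw": [0,0,0]}}

```text
time: 13.0
tool_pos: [0.6324, 0.0593, 0.1434]
ee_rot: [-1.996, -2.419, -0.006]
contact_force: [-1.7, 15.0, 3.2]
grip_width: 0.0428
finger_force: 1.4
```

>>> {"name": "move_arm", "arguments": {"grip": [0.5,0.5,0.5], "xyz": [[-0.2,0,0],[-0.3,0,0],[-0.3,0,0]], "yaw": [0,0,0]}}

```text
time: 13.38
tool_pos: [0.6325, 0.0588, 0.1438]
ee_rot: [-1.995, -2.416, -0.01]
contact_force: [-3.3, 23.8, 7.4]
grip_width: 0.0428
finger_force: 2.0
```

>>> {"name": "move_arm", "arguments": {"grip": [0.5,0.5,0.5,0.5,0.4], "xyz": [[1,0,0],[3,0,0],[6,0,0],[6,0,-5],[6,0,-10]], "yaw": [0,0,0,0,0]}}

```text
time: 14.0
tool_pos: [0.6222, 0.1112, 0.243]
ee_rot: [-1.998, -2.423, 0.003]
contact_force: [0.1, -0.8, -0.4]
grip_width: 0.0512
finger_force: 0.0
```

Run:
```python
from h import *
D={n:snap(n) for n in('scene','top')}
for n in D:  # yellow still visible at the mouth?
    h=cv2.cvtColor(D[n]['color'],cv2.COLOR_BGR2HSV);m=cv2.inRange(h,(18,120,60),(35,255,255))
    box=(slice(220,330),slice(330,500)) if n=='scene' else (slice(130,220),slice(190,350))
    ys,xs=np.nonzero(m[box]);xs=xs+box[1].start;ys=ys+box[0].start
    P=np.array([(lambda w:[w@SX*1e3,w@SY*1e3])(onz(D[n],u,v,.1095)[:2]-O) for u,v in zip(xs,ys)])
    print(n,len(P),P.min(0) if len(P) else '',P.max(0) if len(P) else '')
plan([*st(-.070,-.122),.20],SX)
plan([*st(-.070,-.122),.142],SX)
```

```text
scene 0  
top 14 [-211.4797702   -73.60608175] [13.29253379 62.21127466]
pos [0.626 0.111 0.249] F [0.7 0.3 0.9] w 0.0514 t 14.1 q6 -0.19
shift cm [ -6.68 -12.77   4.76]
yaw -1.57
pos [0.626 0.111 0.249] F [0.7 0.3 0.9] w 0.0514 t 14.1 q6 -0.19
shift cm [ -6.67 -12.84  10.56]
yaw -1.57
```

The trays no longer stick out past the lips, so they are home. Next is the handle.

>>> {"name": "move_arm", "arguments": {"grip": [0.4,0.4,0.4,0.4,0.4], "xyz": [[-1.5,-3,0],[-3,-6,0],[-4.5,-9,0],[-6,-12,0],[-6.7,-12.8,0]], "yaw": [0.18,0.36,0.54,0.72,0.9]}}

```text
time: 14.72
tool_pos: [0.5073, 0.0199, 0.242]
ee_rot: [-2.858, -1.301, 0.005]
contact_force: [0.7, 0.2, 0.0]
grip_width: 0.0512
finger_force: 0.0
```

>>> {"name": "move_arm", "arguments": {"grip": [0.4,0.4,0.4,0.4,0.4], "xyz": [[0,0,0],[0,0,1],[0,0,3],[0,0,3],[0,0,3]], "yaw": [0.18,0.36,0.54,0.67,0.67]}}

```text
time: 15.35
tool_pos: [0.5093, 0.0206, 0.2121]
ee_rot: [3.127, 0.303, -0.002]
contact_force: [-0.2, 0.3, -0.3]
grip_width: 0.0511
finger_force: 0.0
```

Run:
```python
from h import *
plan([*st(-.070,-.122),.142],SX)
```

```text
pos [0.5093 0.0206 0.2121] F [-0.2  0.3 -0.3] w 0.0511 t 15.35 q6 1.2
shift cm [0.47 0.04 7.  ]
yaw 0.002
```

>>> {"name": "move_arm", "arguments": {"grip": [0.4,0.4,0.4,0.4,0.4], "xyz": [[0.4,0,2],[0.4,0,4.5],[0.4,0,6.5],[0.4,0,7],[0.4,0,7]], "yaw": [0,0,0,0,0]}}

```text
time: 15.98
tool_pos: [0.5137, 0.0213, 0.1428]
ee_rot: [3.127, 0.302, -0.0]
contact_force: [-0.6, -0.3, 0.2]
grip_width: 0.0511
finger_force: 0.0
```

>>> {"name": "move_arm", "arguments": {"grip": [0.9,0.9,0.9,0.9,0.9], "xyz": [[0,0,0],[0,0,0],[0,0,0],[0,0,0],[0,0,0]], "yaw": [0,0,0,0,0], "grip_force": 30}}

```text
time: 16.6
tool_pos: [0.5141, 0.0211, 0.1431]
ee_rot: [3.127, 0.301, 0.002]
contact_force: [0.6, -2.2, 1.4]
grip_width: 0.0146
finger_force: 29.2
```

Run:
```python
from h import *
plan([*st(-.070,-.122),.142],SX)
M=Ro.from_rotvec(arm.get_state()['ee_rot']).as_matrix();print(M.round(3), 'SX in tool',(M.T@[*SX,0]).round(3))
for a in range(0,181,12): print(a, np.round([7*(1-np.cos(np.radians(a))), 7*np.sin(np.radians(a))],2))
```

```text
pos [0.5141 0.0211 0.1431] F [ 0.6 -2.2  1.4] w 0.0146 t 16.6 q6 1.2
shift cm [-0.02  0.    0.11]
yaw 0.001
[[ 0.982  0.191  0.001]
 [ 0.191 -0.982 -0.   ]
 [ 0.001  0.001 -1.   ]] SX in tool [-0.001  1.     0.001]
0 [0. 0.]
12 [0.15 1.46]
24 [0.61 2.85]
36 [1.34 4.11]
48 [2.32 5.2 ]
60 [3.5  6.06]
72 [4.84 6.66]
84 [6.27 6.96]
96 [7.73 6.96]
108 [9.16 6.66]
120 [10.5   6.06]
132 [11.68  5.2 ]
144 [12.66  4.11]
156 [13.39  2.85]
168 [13.85  1.46]
180 [14.  0.]
```

>>> {"name": "move_arm", "arguments": {"grip": [0.9,0.9,0.9,0.9,0.9], "xyz": [[0,0.15,-1.46],[0,0.61,-2.85],[0,1.34,-4.11],[0,2.32,-5.2],[0,3.5,-6.06]], "yaw": [0,0,0,0,0]}}

```text
time: 17.23
tool_pos: [0.521, -0.0146, 0.2033]
ee_rot: [3.125, 0.302, 0.002]
contact_force: [5.8, -7.9, -21.9]
grip_width: 0.0149
finger_force: 29.5
```

>>> {"name": "move_arm", "arguments": {"grip": [0.9,0.9,0.9,0.9,0.9], "xyz": [[0,1.34,-0.6],[0,2.77,-0.9],[0,4.23,-0.9],[0,5.66,-0.6],[0,7,0]], "yaw": [0,0,0,0,0]}}

```text
time: 17.85
tool_pos: [0.5336, -0.0803, 0.2034]
ee_rot: [-3.123, -0.298, -0.001]
contact_force: [5.0, 7.0, -6.5]
grip_width: 0.0148
finger_force: 31.4
```

>>> {"name": "move_arm", "arguments": {"grip": [0.9,0.9,0.9,0.9,0.9], "xyz": [[0,1.18,0.86],[0,2.16,1.95],[0,2.89,3.21],[0,3.35,4.6],[0,3.5,6.06]], "yaw": [0,0,0,0,0]}}

```text
time: 18.48
tool_pos: [0.5406, -0.1165, 0.1422]
ee_rot: [3.127, 0.3, 0.001]
contact_force: [2.0, 4.1, 3.4]
grip_width: 0.0149
finger_force: 32.1
```

>>> {"name": "move_arm", "arguments": {"grip": [0.9,0.9], "xyz": [[0,0,0],[0,0,0]], "yaw": [0,0]}}

```text
time: 18.73
tool_pos: [0.5406, -0.1164, 0.1422]
ee_rot: [3.126, 0.301, 0.0]
contact_force: [1.8, 1.4, -2.0]
grip_width: 0.0148
finger_force: 31.8
```

>>> {"name": "move_arm", "arguments": {"grip": [0.9,0.9,0.9], "xyz": [[0,0,0.15],[0,0,0.3],[0,0,0.3]], "yaw": [0,0,0]}}

```text
time: 19.1
tool_pos: [0.5406, -0.1164, 0.1412]
ee_rot: [3.126, 0.301, 0.002]
contact_force: [0.6, 1.4, 10.0]
grip_width: 0.0147
finger_force: 32.8
```

On the stop, so I release and rise.

>>> {"name": "move_arm", "arguments": {"grip": [0.5,0.4,0.4,0.4,0.4], "xyz": [[0,0,0],[0,0,0],[0,0,-3],[0,0,-8],[0,0,-13]], "yaw": [0,0,0,0,0]}}

```text
time: 19.73
tool_pos: [0.5394, -0.1159, 0.2701]
ee_rot: [-3.126, -0.301, 0.005]
contact_force: [0.7, -0.5, -0.3]
grip_width: 0.0514
finger_force: 0.0
```

>>> {"name": "move_arm", "arguments": {"grip": [0.4,0.4,0.4], "xyz": [[-6,0,-3],[-10,0,-5],[-10,0,-5]], "yaw": [0,0,0]}}

```text
time: 20.1
tool_pos: [0.4396, -0.135, 0.3208]
ee_rot: [3.127, 0.298, -0.001]
contact_force: [1.0, 0.5, -0.5]
grip_width: 0.0512
finger_force: 0.0
```

Run:
```python
from h import *
D={n:snap(n) for n in('scene','top')}
for n in D:
    h=cv2.cvtColor(D[n]['color'],cv2.COLOR_BGR2HSV)
    m=cv2.inRange(h,(0,150,50),(8,255,255))|cv2.inRange(h,(172,150,50),(180,255,255))
    x,y=map(int,proj(D[n],[*st(.07,-.118),.088]));k=np.zeros_like(m);k[y-30:y+30,x-30:x+30]=1;m=m*k
    c=max(cv2.findContours(m,0,1)[0],key=cv2.contourArea,default=None)
    print(n,(x,y),None if c is None else (cv2.contourArea(c),cv2.minAreaRect(c)))
    if c is not None: D[n]['c']=cv2.minAreaRect(c)[0]
if all('c' in D[n] for n in D):
    P=tri([(D[n],*D[n]['c']) for n in D]);w=P[:2]-O;print(P,w@SX,w@SY)
m=cv2.inRange(cv2.cvtColor(D['scene']['color'],cv2.COLOR_BGR2HSV),(18,120,50),(35,255,255));print('yellow elsewhere',[ (cv2.contourArea(c),cv2.boundingRect(c)) for c in cv2.findContours(m,0,1)[0] if cv2.contourArea(c)>15])
print(arm.get_state()['contact_force'])
```

```text
scene (331, 265) (91.5, ((331.2307434082031, 265.34613037109375), (25.23885726928711, 4.437601566314697), 56.30992889404297))
top (334, 208) None
yellow elsewhere [(43.0, (352, 300, 16, 23))]
[-0.39353233 -0.31991736  0.4651221 ]
```

Run:
```python
from h import *
d=snap('scene')
m=cv2.inRange(cv2.cvtColor(d['color'],cv2.COLOR_BGR2HSV),(18,120,50),(35,255,255))[295:328,345:372]
ys,xs=np.nonzero(m)
P=np.array([(lambda w:[w@SX*1e3,w@SY*1e3])(onz(d,u+345,v+295,.078)[:2]-O) for u,v in zip(xs,ys)]);print(len(P),P.min(0),P.max(0),P.mean(0))
```

```text
67 [ 68.69706707 -26.75485942] [75.23022647 33.87746225] [72.36849927  5.15425488]
```

The yellow end shows at stand x = +72 mm, as it should with the trays home and turned over. Handing in.

```bash
python3 -c "
from h import *
print(arm.close_job())"
```

```text
the job is handed in; nothing more can be done
None
```

The wooden tray is capped with the yellow one, pushed home and swung over to the far stop, and the job is handed in at about 20 s; the tiles' glaze-up position inside the closed trays could not be seen directly.

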